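Slide the carved panel home under the raised clamp bar

TASK

Push the carved panel along the carving board, plain end first, under the raised clamp bar until it sits fully home in the corner: plain end flat against the back stop and long side flat against the side batten, then leave it there. Push it gently by its edges: do not lift or tip it, jam it against the clamp bar or touch the carved rosette, and leave the gouges, mallet and wax tin where they are.

Things in the scene. Friction and masses are not known exactly. Their poses are not given: they have to be found in the camera images.
- panel: Loose flat pale wood panel, 120 (x) x 100 (y) x 20 mm, about 180 g, lying on the board; origin: centre of its underside, z up. Its +x end (48 mm) is plain and faces the clamp bar; the rest has a thin raised frame (2 mm) with a carved rosette inside. It starts about 80 to 100 mm short of the bar, up to 85 mm right or 45 mm left of its place, turned up to 0.4 rad.
- rosette: Round carved rosette on the panel's top and part of it, 47 mm across, standing 8 mm above the top, too high for the gap under the clamp bar. Origin: centre of its base, at x = -18, y = 0, z = +20 mm of the panel; axes as the panel's. Not to be touched.
- board: Fixed plywood board, x -330 to +70, y -310 to +310 mm, top at z = 15 mm. Origin on its underside below the back stop's face; x points away from the robot (turned up to 0.2 rad), y left. Back stop: batten 16 mm high, 35 mm thick, its face to the robot is the plane x = 0, y -110 to +100 mm. Side batten: 16 mm high, x -106 to 0, y +55 to +83 mm; its face to the right (-y) is the plane y = +55 mm.
- corner (a point): Inner corner where the back stop's face meets the side batten's face, at the board's top surface (x = 0, y = +55, z = 15 mm of the board); axes as the board's. With the panel home its origin is at x = -60, y = -50, z = 0 mm from here and its x axis is along the board's x.
- clamp_bar: Fixed dark hardwood bar bridging the panel's place, 36 (x) x 270 (y) x 28 mm; origin: middle of its underside, axes as the board's. It covers board x = -46 to -10 mm; its underside is 24 to 27 mm above the board's top. At its y = -110 and +110 mm stand steel studs with springs 17 mm across below and wing nuts on top, reaching 30 mm above the bar.
- gouge_wide: Bystander, loose: carving gouge lying on the right part of the board, dark wooden handle 120 mm long and 33 mm thick, wide steel blade, 218 mm in all. Origin: under the middle of the handle; x towards the blade.
- gouge_narrow: Bystander, loose: carving gouge lying on the left part of the board, brown wooden handle 110 mm long and 29 mm thick, narrow steel blade, 203 mm in all. Origin: under the middle of the handle; x towards the blade.
- mallet: Bystander, loose: round wooden carver's mallet standing on its head, handle up, 204 mm tall, head 76 mm across; origin: centre of its underside. It stands to the left or to the right of the clamp bar.
- wax_tin: Bystander, loose: flat round metal tin, 62 mm across and 25 mm high; origin: centre of its underside. It stands on the other side of the clamp bar from the mallet.
There are look-alikes about, which are no part of the job. What is meant by the panel is not black or yellow, and is the larger of those in its own colour.

How it is judged:
At the end, for the whole second after the job is handed in: The panel lies flat and at rest on the board under the clamp bar, its centre within 3.5 mm of its home place both along and across (plain end at the back stop, long side at the side batten) and square to them within 0.04 rad (x of panel in the frame of corner between -0.0635 and -0.0565 m and y of panel in the frame of corner between -0.0535 and -0.0465 m and z of panel in the frame of corner below 0.003 m and angle between the x axis of panel and the x axis of board, either way round below 0.04 rad and angle between panel's own z axis and vertical below 0.03 rad and linear speed of panel below 0.01 m/s); the robot touches nothing.
It fails at once if the panel is lifted (more than 6 mm) or tipped (more than 0.08 rad) off the board (z of panel in the frame of corner above 0.006 m or angle between panel's own z axis and vertical above 0.08 rad).
It fails at once if the panel is rammed (pushed with more than 60 N) (contact force between the fingers and panel above 60 N).
It fails at once if the carved rosette is gripped or pressed (more than 2 N) (contact force between the fingers and rosette above 2 N).
It fails at once if the panel is jammed against the clamp bar or its studs (more than 12 N) (contact force between panel and clamp_bar above 12 N).
It fails at once if a gouge, the mallet or the wax tin is moved (more than 20 mm) or the mallet is knocked over (distance of any of gouge_wide, gouge_narrow, mallet, wax_tin from where it was at the start of the episode above 0.02 m or angle between mallet's own z axis and vertical above 0.3 rad).
It also fails if it takes over 72 s, if anything falls off the work surface, if the arm or the gripper's body presses on something with over 40 N, if the wrist force passes 120 N, or if a joint passes its speed limit or range.

ROBOT

A 6-joint arm with a two-finger parallel gripper is mounted at the origin on the work surface. World frame = base frame: x ahead of the robot, y to its left, z up, the work surface at z = 0. Lengths are in m, angles in rad, forces in N, time in s.
With the tool pointing down it reaches from about 0.35 to 0.725 m from the base axis. Payload 6 kg.
Tool frame: the origin (TCP) lies between the finger pads; the fingertips stand 8 mm ahead of it and the grasp point (between the pads) lies 11 mm behind it; z points along the fingers, y is the line along which they close (so a half turn about z gives the same grasp; the last joint's range is limited). The gripper opens to 85 mm and grips with 20 to 120 N. Pads are 22 mm wide; open, the fingers measure 114 mm over their backs; the gripper's body (76 mm by 85 mm) begins 54 mm behind the grasp point. The pads swing forward as they close: fully open they stand 13 mm farther back than shut.
Start: joints at [1.587, 0.04, 0.085, 0, -1.615, -0.334], TCP at [0.187, 0.57, 0.239] pointing down, gripper open.
Joint ranges: [-2.56, 2.56], [-1.29, 2.01], [-1.08, 1.49], [-3.29, 1.98], [-2.81, -0.18], [-2.99, 2.99]. Speed limits (rad/s): [2.57, 2.57, 3.01, 3.14, 3.14, 3.14].

INTERFACE

Orientations are given as [roll, pitch, yaw] about the fixed x, y, z axes, in that order (R = Rz(yaw) Ry(pitch) Rx(roll)).
In Python, from workcell import * gives the robot as it stands.
- The arm moves only by the shell command python3 -m creep 'ROWS' [FORCE]. ROWS is JSON, a list of rows, each an object of numbers: "dx", "dy", "dz": the shift along the tool's x, y, z normalised to -1 to 1, where 1 is 100 mm; "wx", "wy", "wz": the turn, a rotation vector about the tool's x, y, z normalised to -1 to 1, where 1 is pi rad; "jaw": the opening in per cent of the stroke, from 0 (shut) to 100 (fully open). In form: [{"dx": .., "dy": .., "dz": .., "wx": .., "wy": .., "wz": .., "jaw": ..}, ...]. A call has 1 to 8 rows; each row is the pose to reach, as a shift and turn from the pose commanded when the call began, along the tool's axes at that moment, turning the shorter way round; what a row does not reach only later rows make up. A row lasts 1/12 s, in which the tool goes at most 41.7 mm and 7.16 degrees, less where a joint would pass 70% of its speed; a pose out of reach is approached as far as the arm can. A call with a number of a shift or a turn outside -1 to 1 is refused whole. A call with a gripper value outside its range is refused whole. The fingers move at their own pace and stop on an object; FORCE is the grip in N (left out, the last holds). Time passes only in rows, so rows that repeat a pose let the fingers close. It gives the time, the measured TCP pose, the force, the opening and the grip force at its end, in the units of the state.
- observe(): the state, without advancing time (a new reading comes with each control period).
- snapshot(name): name is "side" or "top" or "wrist"; returns a dict with "image" (384x512x3 uint8, red, green, blue), "depth" (384x512 float32, m along the optical axis (not along the pixel's ray), 0 where there is no reading), "vertical_fov" (degrees; the focal length in pixels is half the picture's height over the tangent of half this angle, whatever the lens; pixels are square), "cx", "cy" (the principal point, pixels), "R" (3x3) and "t" (3): a world point X has camera coordinates R X + t. Camera axes: x right, y down, z forward; pixel columns grow to the right and rows downward; lengths in m; the calibration is good to about 2 mm. The wrist camera is an equidistant fisheye: a pixel r from the principal point sees the ray r / f radians off the axis. A picture is of the moment at which its call begins.
- sign_off(): hands the job in; it is judged then, once.
Trained networks look in a picture, given as the dict that the camera call returned (one of the last four; its "shot" number tells which), for a name from the list of things; names that differ only in an ending like _2 or _b are one class to them, and where a whole thing is asked for, a point or a joint stands for the part that bears it (a point fixed in the world has none). Each returns a list of dicts, best first, with "p" (0 to 1); they miss things now and then, are a little off and sometimes report something else, mostly with a low value. They report only what shows in the picture. A call takes as long as a camera call. They do not tell look-alikes from the thing itself.
- silhouettes(picture, name): "mask" (384x512 bool, what is visible of it) and "extent" ([left, top, right, bottom] in pixels, round what is visible of it).
The state is a dict: "time": time; "joint_pos": joint angles; "qvel": joint speeds; "tau": joint torques, N m; "tcp_pos": TCP position; "tcp_rot": TCP orientation; "force": force on the tool from outside, world axes, zero at the start; "torque": the same for the moment, N m; "width": finger opening in m; "grasp_force": force on a finger pad.
Only numpy, scipy, OpenCV 4.12 (cv2) and the standard library are available. Lean on these libraries where they do the work, as an engineer would, in place of code of your own. Each camera call takes 0.05 s, during which the arm holds its last target. There are 200 camera calls.

## Working session

There is one attempt and no reset: what is moved stays moved. The work goes in short steps, Python scripts to look and compute and a shell command to move; the robot and the scene stay as the last step left them, time stands still between calls to the robot, and variables do not carry over. Pictures are saved under pics/ and viewed, at most 10 in all, crops included, and the job is handed in when it is done.

```bash
ls; mkdir -p pics; python3 - <<'E'
from workcell import *
import cv2
s=observe();print(s)
for n in("top","side"):
    p=snapshot(n);cv2.imwrite(f"pics/{n}0.png",p["image"][:,:,::-1]);print(n,p["vertical_fov"],p["cx"],p["cy"],p["R"],p["t"])
    for o in("panel","rosette","board","clamp_bar","gouge_wide","gouge_narrow","mallet","wax_tin"):
        print(o,[(round(d["p"],2),list(map(int,d["extent"]))) for d in silhouettes(p,o)])
E
```

```text
pics
{'time': 0.0, 'joint_pos': array([ 1.58666091e+00,  4.08101275e-02,  8.37889980e-02, -4.63236581e-04,
       -1.61550904e+00, -3.33663565e-01]), 'qvel': array([ 0.00230682,  0.00131437,  0.00241324,  0.00119616,  0.00117333,
       -0.00046365]), 'tau': array([-2.69669617e-04, -3.68200171e+01,  3.47417164e+01,  6.93249911e+00,
       -5.46336421e-03, -1.10090284e-05]), 'tcp_pos': array([0.18732963, 0.5696662 , 0.23826789]), 'tcp_rot': array([ 3.13980286e+00, -1.30559553e-04, -3.17778563e-01]), 'force': array([-0.1158381 ,  0.69959744,  0.40655585]), 'torque': array([0.03926395, 0.02853617, 0.00320409]), 'grasp_force': 0.0, 'width': 0.0858066767236275}
top 43.147254338049 256.2076018329591 198.58476108735726 [[-0.02988444 -0.99949027  0.0112305 ]
 [-0.99631045  0.02888129 -0.08081683]
 [ 0.08045129 -0.01360423 -0.9966657 ]] [0.0057897  0.54073814 1.365712  ]
panel [(0.87, [350, 250, 401, 297]), (0.78, [197, 187, 241, 241]), (0.73, [297, 268, 332, 293]), (0.56, [150, 275, 185, 317])]
rosette [(0.74, [363, 267, 382, 281]), (0.7, [162, 295, 175, 303]), (0.5, [214, 208, 231, 227])]
b
[... 458 characters left out ...]
43 0.0996106  1.06302757]
panel [(0.88, [320, 115, 361, 148]), (0.84, [334, 281, 388, 323]), (0.82, [233, 207, 295, 252]), (0.63, [195, 305, 285, 318]), (0.62, [335, 157, 361, 184]), (0.26, [128, 137, 318, 343])]
rosette [(0.7, [264, 217, 284, 234]), (0.56, [357, 290, 373, 306]), (0.55, [341, 158, 352, 168]), (0.39, [337, 125, 350, 135])]
board [(0.66, [124, 136, 321, 342]), (0.16, [262, 216, 282, 231])]
clamp_bar [(0.93, [178, 160, 215, 250])]
gouge_wide [(0.65, [230, 136, 301, 154]), (0.16, [120, 134, 318, 344])]
gouge_narrow [(0.87, [195, 303, 287, 319]), (0.59, [126, 135, 318, 344])]
mallet [(0.64, [138, 229, 181, 302]), (0.6, [235, 207, 292, 251])]
wax_tin [(0.71, [185, 144, 204, 161])]
```

```bash
python3 - <<'E'
import cv2
a=cv2.imread("pics/top0.png")[90:330,100:420]
cv2.imwrite("pics/top0c.png",cv2.resize(a,None,fx=2.5,fy=2.5,interpolation=cv2.INTER_CUBIC))
E
```

```text
(no output)
```

View pics/top0c.png

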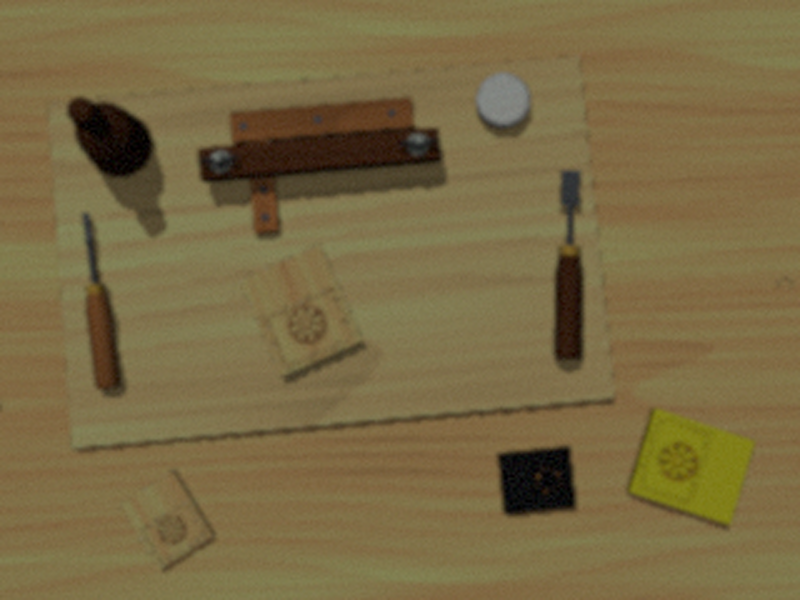

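The crop shows four candidates, in full-image pixels: the large pale panel on the board (222,215), a small pale one (168,298), a black one (315,282) and a yellow one (376,277). The larger pale one on the board is the target. Its plain end faces the bar, which runs along crop (200–440, 155).

```bash
cat > h.py <<'E'
from workcell import *
import numpy as np, cv2
def world(p,u,v,d):
    f=192/np.tan(np.radians(p["vertical_fov"]/2))
    c=np.stack([(u-p["cx"])/f*d,(v-p["cy"])/f*d,d],-1)
    return (c-p["t"])@p["R"]
def cloud(p,m=None):
    v,u=np.nonzero((p["depth"]>0)&(True if m is None else m)); return world(p,u,v,p["depth"][v,u])
def onplane(p,u,v,z):
    a=world(p,np.asarray(u,float),np.asarray(v,float),np.ones(np.shape(u))); o=-p["t"]@p["R"]
    d=a-o; return o+d*((z-o[2])/d[...,2])[...,None]
def rect(P):
    c,wh,a=cv2.minAreaRect((P[:,:2]*1000).astype(np.float32)); return np.round(c,1),np.round(wh,1),round(a,1)
E
python3 - <<'E'
from h import *
for n in("top","side"):
    p=snapshot(n)
    for o in("panel","rosette","clamp_bar","board","mallet","wax_tin","gouge_wide","gouge_narrow"):
        for d in silhouettes(p,o)[:4]:
            if d["p"]<.5: continue
            m=cv2.erode(d["mask"].astype(np.uint8),np.ones((3,3)))>0
            P=cloud(p,m)
            if len(P)<5: continue
            z=P[:,2]
            print(n,o,d["p"].__round__(2),len(P),np.round(np.percentile(z,[5,50,95])*1000),rect(P[abs(z-np.median(z))<.012]))
E
```

```text
top panel 0.96 683 [11. 17. 22.] (array([268.7, 250.3]), array([81.7, 68.6]), 31.1)
top panel 0.93 595 [11. 16. 21.] (array([ 300.4, -168.8]), array([63.7, 77.7]), 4.9)
top panel 0.77 1296 [32. 37. 43.] (array([499.7,  91.2]), array([115.7,  93.1]), 24.3)
top panel 0.73 1413 [16. 22. 27.] (array([ 312. , -343.7]), array([118.9,  95.8]), 70.3)
top rosette 0.73 133 [36. 41. 47.] (array([484.4,  85.2]), array([33.9, 34. ]), 89.0)
top rosette 0.69 59 [14. 19. 25.] (array([256.6, 244.9]), array([22.7, 22.2]), 53.8)
top rosette 0.53 114 [19. 26. 30.] (array([ 318.8, -328.1]), array([30.7, 31.3]), 40.4)
top clamp_bar 0.85 1137 [64. 69. 84.] (array([671.7,  65.4]), array([ 35.5, 261.9]), 3.4)
top board 0.69 23430 [12. 17. 25.] (array([572.6,  60.2]), array([402.9, 620.7]), 3.3)
top mallet 0.83 670 [ 45. 117. 216.] (array([693.4, 291.9]), array([54.4, 58.9]), 53.8)
top wax_tin 0.7 301 [37. 41. 45.] (array([ 731.9, -143.8]), array([52.7, 56.6]), 46.8)
top gouge_wide 0.69 443 [33. 46. 52.] (array([ 543. , -213.1]), array([ 29.8, 208.2]), 87.7)
top gouge_narrow 0.57 274 [37. 43. 48.] (array([516
[... 324 characters left out ...]
30. 36. 40.] (array([500.4,  97. ]), array([115. ,  96.6]), 22.0)
side clamp_bar 0.59 658 [32. 41. 45.] (array([512.6, 324.5]), array([183. ,  23.2]), 4.7)
side clamp_bar 0.55 1197 [60. 68. 83.] (array([670.9,  68.7]), array([ 33.3, 268.3]), 3.7)
side board 0.97 24018 [13. 16. 20.] (array([571.2,  60.8]), array([396.6, 621.8]), 3.5)
side mallet 0.68 1625 [ 37. 112. 213.] (array([691.7, 305. ]), array([58.4, 45.8]), 30.2)
side wax_tin 0.65 262 [25. 40. 43.] (array([ 732.3, -138.9]), array([51.5, 53.4]), 82.6)
side gouge_wide 0.88 441 [29. 41. 49.] (array([ 542.7, -208.3]), array([ 26.8, 206.9]), 86.0)
side gouge_narrow 0.76 703 [31. 40. 45.] (array([515.8, 324.9]), array([189.4,  24.4]), 6.2)
```

```bash
cat >> h.py <<'E'
def go(x,y,z,yaw):
    "remaining shift in move units (mm/deg in, tool frame)"
    s=observe(); from scipy.spatial.transform import Rotation as Ro
    R=Ro.from_euler("xyz",s["tcp_rot"]).as_matrix(); T=Ro.from_euler("xyz",[np.pi,0,np.radians(yaw)]).as_matrix()
    print("tcp",np.round(s["tcp_pos"]*1000,1),np.round(np.degrees(s["tcp_rot"]),1),"F",np.round(s["force"],1),"t",round(s["time"],2),
     "d",np.round(R.T@(np.array([x,y,z])/1000-s["tcp_pos"])*10,3),"w",np.round(Ro.from_matrix(R.T@T).as_rotvec()/np.pi,3))
E
M='[{"dx":0.33,"dy":0.25,"dz":0.05},{"dx":0.65,"dy":0.49,"dz":0.1},{"dx":0.98,"dy":0.73,"dz":0.2},{"dx":0.98,"dy":0.73,"dz":0.2}]'
python3 -m creep '[{"dx":0.33,"dy":0.25,"dz":0.05},{"dx":0.65,"dy":0.49,"dz":0.1},{"dx":0.98,"dy":0.73,"dz":0.2,"jaw":70},{"dx":0.98,"dy":0.73,"dz":0.2,"jaw":70}]' && python3 -m creep '[{"dx":0.33,"dy":0.25,"dz":0.05},{"dx":0.65,"dy":0.49,"dz":0.1},{"dx":0.98,"dy":0.73,"dz":0.2},{"dx":0.98,"dy":0.73,"dz":0.2}]' && python3 -m creep '[{"dx":0.33,"dy":0.25,"dz":0.05},{"dx":0.65,"dy":0.49,"dz":0.1},{"dx":0.98,"dy":0.73,"dz":0.2},{"dx":0.98,"dy":0.73,"dz":0.2}]' && python3 -m creep '[{"dx":0.33,"dy":0.25,"dz":0.05},{"dx":0.65,"dy":0.49,"dz":0.1},{"dx":0.98,"dy":0.73,"dz":0.2},{"dx":0.98,"dy":0.73,"dz":0.2}]' && python3 -m creep '[{"wz":0.04},{"wz":0.08},{"wz":0.12},{"wz":0.16},{"wz":0.2},{"wz":0.24},{"wz":0.27},{"wz":0.27}]'
python3 - <<'E'
from h import *
go(468,169,40,-67)
p=snapshot("wrist");cv2.imwrite("pics/w1.png",cv2.resize(p["image"][:,:,::-1],(800,600)))
p=snapshot("side");cv2.imwrite("pics/s1.png",cv2.resize(p["image"][110:350,110:430,::-1],(800,600)))
E
```

```text
tcp [187.4 569.9 239.3] [180.   -0.  -18.2] F [-0.5 -0.1  0. ] t 1.8 d [3.918 2.932 1.993] w [ 0.    -0.     0.271]schema error: expected keys dx, dy, dz, wx, wy, wz, jaw
```

View pics/w1.png

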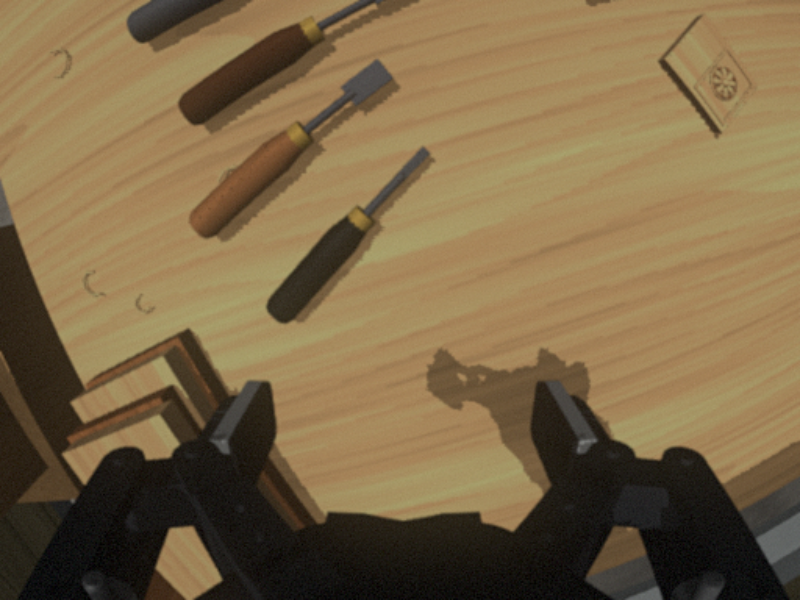

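View pics/s1.png

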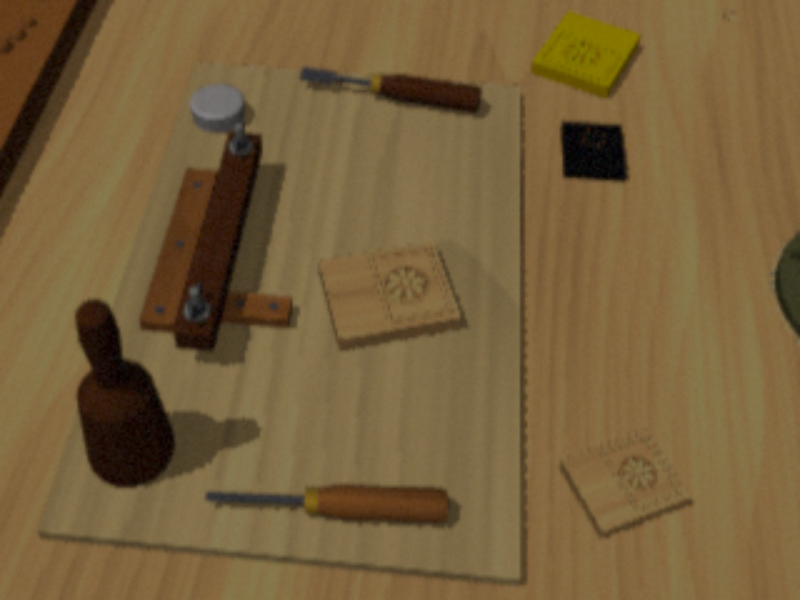

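The wrist view shows only stray tools, and the side view shows the target panel at crop (390,295) with its plain end toward the bar. The arm did not move, because every row needs all the keys.

```bash
python3 -m creep '[{"dx":0.33,"dy":0.25,"dz":0,"wx":0,"wy":0,"wz":0,"jaw":70},{"dx":0.65,"dy":0.49,"dz":0,"wx":0,"wy":0,"wz":0,"jaw":70},{"dx":0.98,"dy":0.73,"dz":0.2,"wx":0,"wy":0,"wz":0,"jaw":70}]' && python3 -m creep '[{"dx":0.33,"dy":0.25,"dz":0,"wx":0,"wy":0,"wz":0,"jaw":70},{"dx":0.65,"dy":0.49,"dz":0,"wx":0,"wy":0,"wz":0,"jaw":70},{"dx":0.98,"dy":0.73,"dz":0.2,"wx":0,"wy":0,"wz":0,"jaw":70}]' && python3 -m creep '[{"dx":0.33,"dy":0.25,"dz":0,"wx":0,"wy":0,"wz":0,"jaw":70},{"dx":0.65,"dy":0.49,"dz":0,"wx":0,"wy":0,"wz":0,"jaw":70},{"dx":0.98,"dy":0.73,"dz":0.3,"wx":0,"wy":0,"wz":0,"jaw":70}]' && python3 -m creep '[{"dx":0.33,"dy":0.25,"dz":0,"wx":0,"wy":0,"wz":0.04,"jaw":70},{"dx":0.65,"dy":0.49,"dz":0,"wx":0,"wy":0,"wz":0.08,"jaw":70},{"dx":0.98,"dy":0.73,"dz":0.3,"wx":0,"wy":0,"wz":0.12,"jaw":70},{"dx":0.98,"dy":0.73,"dz":0.6,"wx":0,"wy":0,"wz":0.16,"jaw":70},{"dx":0.98,"dy":0.73,"dz":0.6,"wx":0,"wy":0,"wz":0.2,"jaw":70},{"dx":0.98,"dy":0.73,"dz":0.6,"wx":0,"wy":0,"wz":0.24,"jaw":70},{"dx":0.98,"dy":0.73,"dz":0.6,"wx":0,"wy":0,"wz":0.27,"jaw":70}]'
python3 - <<'E'
from h import *
go(468,169,40,-67); print(observe()["width"])
p=snapshot("side");cv2.imwrite("pics/s2.png",cv2.resize(p["image"][140:320,180:420,::-1],(800,600)))
P=cloud(p); 
# fingertips: lowest points near tcp above board
t=observe()["tcp_pos"]; Q=P[(abs(P[:,0]-t[0])<.09)&(abs(P[:,1]-t[1])<.09)&(P[:,2]>.05)]
print(np.round(np.percentile(Q[:,2],[0,1,5,20])*1000,1))
E
```

```text
time: 2.15
tcp_pos: [0.257, 0.4726, 0.2244]
tcp_rot: [-3.136, -0.001, -0.317]
force: [1.2, 0.1, 1.5]
width: 0.0596
grasp_force: 0.0
time: 2.4
tcp_pos: [0.3258, 0.3746, 0.2062]
tcp_rot: [-3.136, -0.002, -0.317]
force: [0.8, 1.0, 0.4]
width: 0.0599
grasp_force: 0.0
time: 2.65
tcp_pos: [0.3928, 0.2805, 0.1829]
tcp_rot: [-3.134, -0.005, -0.318]
force: [0.5, 0.9, 2.6]
width: 0.0598
grasp_force: 0.0
time: 3.23
tcp_pos: [0.4604, 0.1807, 0.1173]
tcp_rot: [3.14, -0.001, -1.173]
force: [-0.4, -0.1, -0.2]
width: 0.0598
grasp_force: 0.0
tcp [460.4 180.7 117.3] [179.9  -0.  -67.2] F [-0.4 -0.1 -0.2] t 3.23 d [ 0.136 -0.026  0.773] w [ 0.    -0.    -0.001]
0.059786805585787466
[115.8 139.6 182.7 283.9]
```

View pics/s2.png

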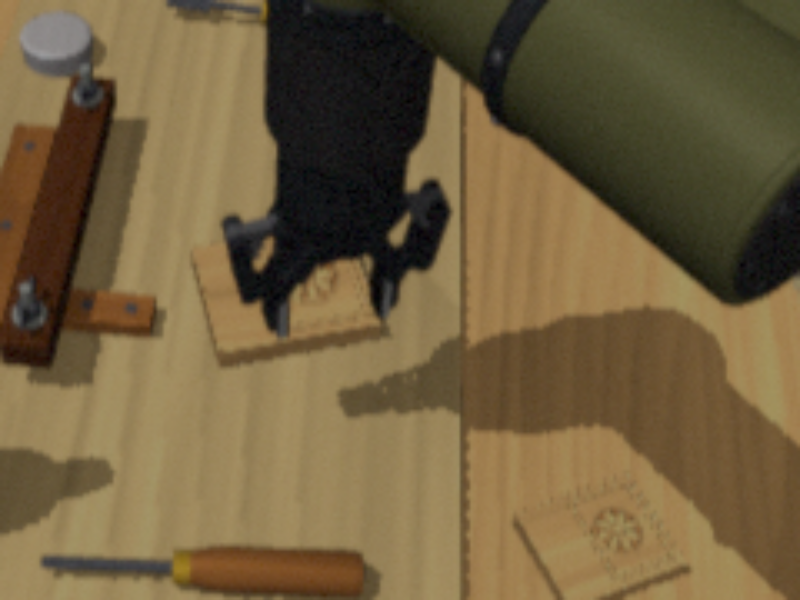

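```bash
python3 -m creep '[{"dx":0,"dy":0,"dz":0.3,"wx":0,"wy":0,"wz":0,"jaw":70},{"dx":0,"dy":0,"dz":0.6,"wx":0,"wy":0,"wz":0,"jaw":70},{"dx":0,"dy":0,"dz":0.8,"wx":0,"wy":0,"wz":0,"jaw":70},{"dx":0,"dy":0,"dz":0.87,"wx":0,"wy":0,"wz":0,"jaw":70},{"dx":0,"dy":0,"dz":0.93,"wx":0,"wy":0,"wz":0,"jaw":70},{"dx":0,"dy":0,"dz":0.93,"wx":0,"wy":0,"wz":0,"jaw":70}]' && python3 -m creep '[{"dx":0.1,"dy":0,"dz":0,"wx":0,"wy":0,"wz":0,"jaw":70},{"dx":0.2,"dy":0,"dz":0,"wx":0,"wy":0,"wz":0,"jaw":70},{"dx":0.26,"dy":0,"dz":0,"wx":0,"wy":0,"wz":0,"jaw":70},{"dx":0.3,"dy":0,"dz":0,"wx":0,"wy":0,"wz":0,"jaw":70},{"dx":0.3,"dy":0,"dz":0,"wx":0,"wy":0,"wz":0,"jaw":70}]'
python3 - <<'E'
from h import *
go(502,117,24,-86.6)
p=snapshot("side");cv2.imwrite("pics/s3.png",cv2.resize(p["image"][140:320,180:420,::-1],(800,600)))
E
```

```text
time: 3.78
tcp_pos: [0.4604, 0.1814, 0.0248]
tcp_rot: [3.141, -0.0, -1.165]
force: [-0.4, -0.2, -0.4]
width: 0.0597
grasp_force: 0.0
time: 4.2
tcp_pos: [0.4728, 0.1531, 0.0255]
tcp_rot: [-3.141, 0.0, -1.167]
force: [-0.3, 0.1, 0.8]
width: 0.0601
grasp_force: 0.0
tcp [472.8 153.1  25.5] [-180.     0.   -66.9] F [-0.3  0.1  0.8] t 4.2 d [ 0.446 -0.127  0.015] w [-0.    0.    0.11]
```

View pics/s3.png

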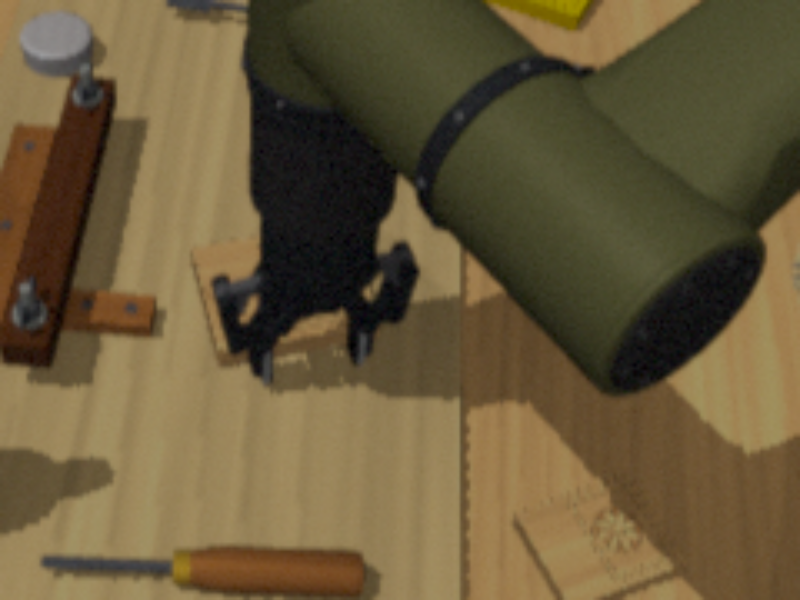

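The fingertips (265,380) and (360,360) stand at board level, just in front of the panel's left edge. Next is the steering push to the right.

```bash
python3 -m creep '[{"dx":0.06,"dy":-0.02,"dz":0,"wx":0,"wy":0,"wz":0,"jaw":70},{"dx":0.1,"dy":-0.03,"dz":0,"wx":0,"wy":0,"wz":0.01,"jaw":70},{"dx":0.15,"dy":-0.04,"dz":0,"wx":0,"wy":0,"wz":0.025,"jaw":70},{"dx":0.2,"dy":-0.055,"dz":0,"wx":0,"wy":0,"wz":0.04,"jaw":70},{"dx":0.25,"dy":-0.07,"dz":0,"wx":0,"wy":0,"wz":0.055,"jaw":70},{"dx":0.3,"dy":-0.085,"dz":0,"wx":0,"wy":0,"wz":0.07,"jaw":70},{"dx":0.35,"dy":-0.1,"dz":0,"wx":0,"wy":0,"wz":0.085,"jaw":70},{"dx":0.4,"dy":-0.115,"dz":0,"wx":0,"wy":0,"wz":0.1,"jaw":70}]' && python3 -m creep '[{"dx":0.04,"dy":-0.01,"dz":0,"wx":0,"wy":0,"wz":0.01,"jaw":70},{"dx":0.04,"dy":-0.01,"dz":0,"wx":0,"wy":0,"wz":0.01,"jaw":70},{"dx":0.04,"dy":-0.01,"dz":0,"wx":0,"wy":0,"wz":0.01,"jaw":70}]'  && python3 -m creep '[{"dx":-0.2,"dy":0,"dz":0,"wx":0,"wy":0,"wz":0,"jaw":70},{"dx":-0.3,"dy":0,"dz":-0.3,"wx":0,"wy":0,"wz":0,"jaw":70},{"dx":-0.5,"dy":0.2,"dz":-0.65,"wx":0,"wy":0,"wz":0,"jaw":70},{"dx":-0.9,"dy":0.3,"dz":-1,"wx":0,"wy":0,"wz":0,"jaw":70},{"dx":-1,"dy":0.3,"dz":-1,"wx":0,"wy":0,"wz":0,"jaw":70}]'
python3 - <<'E'
from h import *
go(502,117,24,-86.6)
for n in("top","side"):
    p=snapshot(n)
    cv2.imwrite(f"pics/{n}4.png",p["image"][:,:,::-1])
    for d in silhouettes(p,"panel"):
            m=cv2.erode(d["mask"].astype(np.uint8),np.ones((3,3)))>0
            P=cloud(p,m); z=P[:,2]
            print(n,d["p"].__round__(2),len(P),np.round(np.percentile(z,[5,50,95])*1000),rect(P[abs(z-np.median(z))<.012]))
E
```

```text
time: 4.92
tcp_pos: [0.4991, 0.1217, 0.0251]
tcp_rot: [-3.141, 0.0, -1.484]
force: [0.2, 1.8, 0.7]
width: 0.0596
grasp_force: 0.6
time: 5.17
tcp_pos: [0.4998, 0.1174, 0.0248]
tcp_rot: [3.141, -0.0, -1.512]
force: [-0.5, 0.3, 0.0]
width: 0.0598
grasp_force: 0.0
time: 5.58
tcp_pos: [0.4645, 0.2179, 0.1301]
tcp_rot: [-3.136, 0.003, -1.51]
force: [0.7, -0.0, 0.4]
width: 0.0594
grasp_force: 0.0
tcp [464.5 217.9 130.1] [-179.7    0.2  -86.5] F [ 0.7 -0.   0.4] t 5.58 d [ 1.033 -0.307  1.059] w [-0.002  0.001  0.   ]
top 0.88 606 [10. 15. 21.] (array([ 300.4, -168.7]), array([65.3, 77.6]), 4.0)
top 0.85 1346 [17. 22. 27.] (array([ 312. , -343.1]), array([116.7,  93.9]), 69.2)
top 0.75 698 [12. 16. 22.] (array([269.8, 250.3]), array([83. , 67.6]), 31.2)
top 0.56 1363 [32. 37. 43.] (array([505.2,  54.8]), array([116.2,  96.2]), 3.2)
top 0.43 49 [26. 34. 38.] (array([588.4, 330.3]), array([53.3,  9.1]), 4.1)
side 0.8 1132 [12. 15. 19.] (array([269.3, 253.7]), array([85.3, 69.7]), 30.8)
side 0.55 168 [23. 35. 38.] (array([507.2,  59.5]), array([108.2,  96.8]), 2.0)
```

Clean result: the panel is at (505,55), yaw about 3°, and about 7 mm right of its lane. Now I go behind its rosette end.

```bash
python3 -m creep '[{"dx":0.3,"dy":0.2,"dz":0,"wx":0,"wy":0,"wz":0,"jaw":70},{"dx":0.6,"dy":0.4,"dz":0,"wx":0,"wy":0,"wz":-0.04,"jaw":70},{"dx":0.9,"dy":0.55,"dz":0,"wx":0,"wy":0,"wz":-0.08,"jaw":70},{"dx":0.9,"dy":0.6,"dz":0,"wx":0,"wy":0,"wz":-0.12,"jaw":70},{"dx":0.9,"dy":0.6,"dz":0,"wx":0,"wy":0,"wz":-0.16,"jaw":70},{"dx":0.9,"dy":0.6,"dz":0,"wx":0,"wy":0,"wz":-0.2,"jaw":70},{"dx":0.9,"dy":0.6,"dz":0,"wx":0,"wy":0,"wz":-0.24,"jaw":70},{"dx":0.9,"dy":0.6,"dz":0,"wx":0,"wy":0,"wz":-0.25,"jaw":70}]' && python3 -m creep '[{"dx":0,"dy":0,"dz":0,"wx":0,"wy":0,"wz":-0.04,"jaw":70},{"dx":0,"dy":0,"dz":0,"wx":0,"wy":0,"wz":-0.08,"jaw":70},{"dx":0,"dy":0,"dz":0,"wx":0,"wy":0,"wz":-0.12,"jaw":70},{"dx":0,"dy":0,"dz":0,"wx":0,"wy":0,"wz":-0.16,"jaw":70},{"dx":0,"dy":0,"dz":0,"wx":0,"wy":0,"wz":-0.2,"jaw":70},{"dx":0,"dy":0,"dz":0,"wx":0,"wy":0,"wz":-0.24,"jaw":70},{"dx":0,"dy":0,"dz":0,"wx":0,"wy":0,"wz":-0.25,"jaw":70},{"dx":0,"dy":0,"dz":0,"wx":0,"wy":0,"wz":-0.25,"jaw":70}]'
python3 - <<'E'
from h import *
go(412,49.6,24,3.4)
# board edge/batten check from top depth: points z 27..36 around battens
p=snapshot("top");P=cloud(p)
c,s=np.cos(.0593),np.sin(.0593);B=np.c_[(P[:,:2]-[.7,.0685])@np.array([[c,-s],[s,c]]),P[:,2]]*1000
Q=B[(B[:,2]>26)&(B[:,2]<38)]
a=Q[(Q[:,0]>-120)&(Q[:,0]<-55)&(Q[:,1]>35)&(Q[:,1]<110)];print("sideb",len(a),np.percentile(a[:,0],[2,98]),np.percentile(a[:,1],[2,50,98]))
a=Q[(Q[:,0]>-8)&(Q[:,0]<60)&(abs(Q[:,1])<150)];print("stop",len(a),np.percentile(a[:,0],[2,98]),np.percentile(a[:,1],[2,98]))
cv2.imwrite("pics/t5.png",cv2.resize(p["image"][110:270,140:340,::-1],(800,640))[:600])
E
```

```text
time: 6.45
tcp_pos: [0.409, 0.1212, 0.1238]
tcp_rot: [3.14, 0.0, -0.721]
force: [-0.1, -0.4, -0.6]
width: 0.0597
grasp_force: 0.0
time: 7.12
tcp_pos: [0.4091, 0.1213, 0.1237]
tcp_rot: [3.14, 0.002, 0.06]
force: [0.6, 0.4, -0.4]
width: 0.0595
grasp_force: 0.0
tcp [409.1 121.3 123.7] [1.799e+02 1.000e-01 3.400e+00] F [ 0.6  0.4 -0.4] t 7.12 d [-0.012  0.716  0.998] w [0.    0.001 0.   ]
sideb 175 [-104.80662569  -55.86025541] [54.05099138 67.70706765 81.02572501]
stop 872 [ 0.33841298 34.53393959] [-106.42644883   95.08458691]
```

View pics/t5.png

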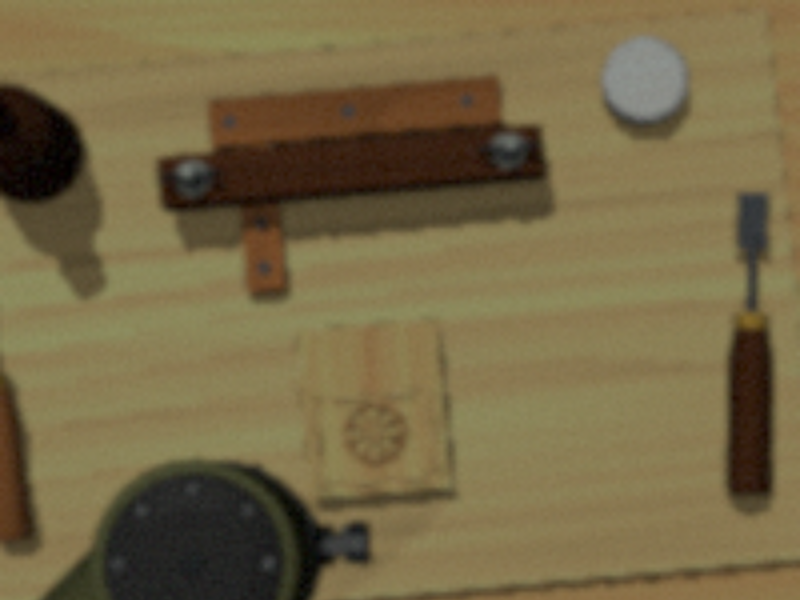

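The panel is square in its lane with its left side clear of the side batten (tip at crop (267,290)). The board frame checks out to about 1 mm. Next I descend behind it and push it in.

```bash
python3 -m creep '[{"dx":0,"dy":0.3,"dz":0,"wx":0,"wy":0,"wz":0,"jaw":70},{"dx":0,"dy":0.6,"dz":0.2,"wx":0,"wy":0,"wz":0,"jaw":70},{"dx":0,"dy":0.72,"dz":0.5,"wx":0,"wy":0,"wz":0,"jaw":70},{"dx":0,"dy":0.72,"dz":0.75,"wx":0,"wy":0,"wz":0,"jaw":70},{"dx":0,"dy":0.72,"dz":0.92,"wx":0,"wy":0,"wz":0,"jaw":70},{"dx":0,"dy":0.72,"dz":0.99,"wx":0,"wy":0,"wz":0,"jaw":70},{"dx":0,"dy":0.72,"dz":0.99,"wx":0,"wy":0,"wz":0,"jaw":70}]' && python3 -m creep '[{"dx":0.1,"dy":0,"dz":0,"wx":0,"wy":0,"wz":0,"jaw":70},{"dx":0.17,"dy":0,"dz":0,"wx":0,"wy":0,"wz":0,"jaw":70},{"dx":0.22,"dy":0,"dz":0,"wx":0,"wy":0,"wz":0,"jaw":70},{"dx":0.27,"dy":0,"dz":0,"wx":0,"wy":0,"wz":0,"jaw":70},{"dx":0.32,"dy":0,"dz":0,"wx":0,"wy":0,"wz":0,"jaw":70},{"dx":0.37,"dy":0,"dz":0,"wx":0,"wy":0,"wz":0,"jaw":70},{"dx":0.42,"dy":0,"dz":0,"wx":0,"wy":0,"wz":0,"jaw":70},{"dx":0.47,"dy":0,"dz":0,"wx":0,"wy":0,"wz":0,"jaw":70}]' && python3 -m creep '[{"dx":0.05,"dy":0,"dz":0,"wx":0,"wy":0,"wz":0,"jaw":70},{"dx":0.1,"dy":0,"dz":0,"wx":0,"wy":0,"wz":0,"jaw":70},{"dx":0.15,"dy":0,"dz":0,"wx":0,"wy":0,"wz":0,"jaw":70},{"dx":0.2,"dy":0,"dz":0,"wx":0,"wy":0,"wz":0,"jaw":70},{"dx":0.25,"dy":0,"dz":0,"wx":0,"wy":0,"wz":0,"jaw":70},{"dx":0.3,"dy":0,"dz":0,"wx":0,"wy":0,"wz":0,"jaw":70},{"dx":0.3,"dy":0,"dz":0,"wx":0,"wy":0,"wz":0,"jaw":70}]'
cat > pan.py <<'E'
from h import *
c,s=np.cos(.0593),np.sin(.0593)
for n in("top","side"):
    p=snapshot(n)
    for d in silhouettes(p,"panel"):
        m=cv2.erode(d["mask"].astype(np.uint8),np.ones((3,3)))>0
        P=cloud(p,m); 
        if len(P)<30: continue
        z=np.median(P[:,2]); P=P[abs(P[:,2]-z)<.01]
        B=(P[:,:2]-[.7,.0685])@np.array([[c,-s],[s,c]])
        if -.25<B[:,0].mean()<0 and abs(B[:,1].mean())<.1: print(n,round(d["p"],2),round(z*1000),rect(B),np.round(np.percentile(B,[1,99],0)*1000,1).tolist())
E
python3 - <<'E'
from h import *
go(412,49.6,24,3.4)
import pan
E
```

```text
time: 7.75
tcp_pos: [0.4125, 0.0495, 0.024]
tcp_rot: [3.14, 0.004, 0.057]
force: [0.3, 0.9, -0.7]
width: 0.06
grasp_force: 0.0
time: 8.42
tcp_pos: [0.4611, 0.0533, 0.026]
tcp_rot: [3.141, 0.0, 0.059]
force: [-2.2, 0.1, 0.7]
width: 0.0597
grasp_force: 0.8
time: 9.0
tcp_pos: [0.4915, 0.0552, 0.0259]
tcp_rot: [3.141, -0.001, 0.059]
force: [-0.1, 0.2, 0.2]
width: 0.0598
grasp_force: 0.0
tcp [491.5  55.2  25.9] [180.   -0.    3.4] F [-0.1  0.2  0.2] t 9.0 d [-0.797  0.009  0.019] w [ 0. -0. -0.]
top 0.63 36 (array([-116.2,   -1.2]), array([94.6, 74.4]), 87.7) [[-147.0, -48.2], [-80.5, 44.7]]
side 0.65 36 (array([-137.6,    1.9]), array([ 99.7, 115.4]), 88.9) [[-191.1, -43.7], [-81.2, 50.1]]
```

```bash
python3 -m creep '[{"dx":0.04,"dy":0,"dz":0,"wx":0,"wy":0,"wz":0,"jaw":70},{"dx":0.09,"dy":0,"dz":0,"wx":0,"wy":0,"wz":0,"jaw":70},{"dx":0.14,"dy":0,"dz":0,"wx":0,"wy":0,"wz":0,"jaw":70},{"dx":0.19,"dy":0,"dz":0,"wx":0,"wy":0,"wz":0,"jaw":70},{"dx":0.24,"dy":0,"dz":0,"wx":0,"wy":0,"wz":0,"jaw":70},{"dx":0.29,"dy":0,"dz":0,"wx":0,"wy":0,"wz":0,"jaw":70},{"dx":0.34,"dy":0,"dz":0,"wx":0,"wy":0,"wz":0,"jaw":70}]' && python3 -m creep '[{"dx":0.04,"dy":0,"dz":0,"wx":0,"wy":0,"wz":0,"jaw":70},{"dx":0.08,"dy":0,"dz":0,"wx":0,"wy":0,"wz":0,"jaw":70},{"dx":0.13,"dy":0,"dz":0,"wx":0,"wy":0,"wz":0,"jaw":70},{"dx":0.18,"dy":0,"dz":0,"wx":0,"wy":0,"wz":0,"jaw":70},{"dx":0.23,"dy":0,"dz":0,"wx":0,"wy":0,"wz":0,"jaw":70},{"dx":0.27,"dy":0,"dz":0,"wx":0,"wy":0,"wz":0,"jaw":70},{"dx":0.3,"dy":0,"dz":0,"wx":0,"wy":0,"wz":0,"jaw":70},{"dx":0.3,"dy":0,"dz":0,"wx":0,"wy":0,"wz":0,"jaw":70}]'
python3 - <<'E'
from h import *
go(412,49.6,24,3.4)
import pan
p=snapshot("side");cv2.imwrite("pics/s6.png",cv2.resize(p["image"][140:320,160:400,::-1],(800,600)))
E
```

```text
time: 9.78
tcp_pos: [0.5251, 0.0571, 0.0259]
tcp_rot: [3.141, 0.0, 0.059]
force: [-0.9, -0.7, 0.8]
width: 0.0596
grasp_force: 0.7
time: 10.45
tcp_pos: [0.5551, 0.0589, 0.0259]
tcp_rot: [3.141, -0.0, 0.059]
force: [0.8, -0.2, 0.9]
width: 0.0597
grasp_force: 0.0
tcp [555.1  58.9  25.9] [180.   -0.    3.4] F [ 0.8 -0.2  0.9] t 10.45 d [-1.434  0.008  0.019] w [ 0. -0. -0.]
side 0.65 36 (array([-89.8,   2.2]), array([86.1, 98.7]), 0.1) [[-129.3, -44.0], [-47.9, 49.9]]
```

View pics/s6.png

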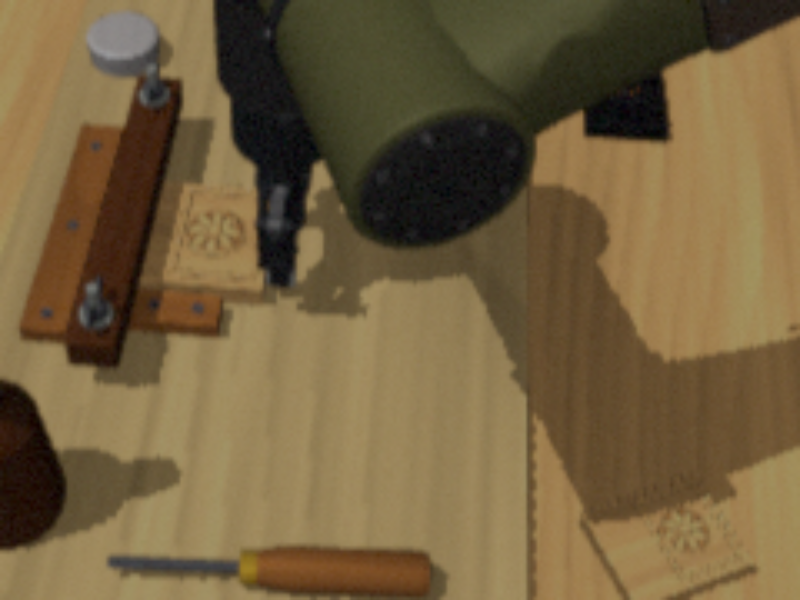

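The panel's plain end is under the bar, with its left side at crop (170–270, 290) about 5 mm short of the batten. Next: back off, shut the jaw, and push from the right side.

```bash
python3 -m creep '[{"dx":-0.1,"dy":0,"dz":0,"wx":0,"wy":0,"wz":0,"jaw":70},{"dx":-0.25,"dy":0,"dz":-0.1,"wx":0,"wy":0,"wz":0,"jaw":70},{"dx":-0.25,"dy":0,"dz":-0.5,"wx":0,"wy":0,"wz":0,"jaw":40},{"dx":-0.25,"dy":0,"dz":-0.9,"wx":0,"wy":0,"wz":0,"jaw":0},{"dx":-0.25,"dy":0.3,"dz":-1,"wx":0,"wy":0,"wz":0.04,"jaw":0},{"dx":-0.1,"dy":0.6,"dz":-1,"wx":0,"wy":0,"wz":0.08,"jaw":0},{"dx":0.2,"dy":0.84,"dz":-1,"wx":0,"wy":0,"wz":0.12,"jaw":0},{"dx":0.5,"dy":0.84,"dz":-1,"wx":0,"wy":0,"wz":0.16,"jaw":0}]' 30 && python3 -m creep '[{"dx":0,"dy":0,"dz":0,"wx":0,"wy":0,"wz":0.04,"jaw":0},{"dx":0,"dy":0,"dz":0,"wx":0,"wy":0,"wz":0.08,"jaw":0},{"dx":0,"dy":0,"dz":0,"wx":0,"wy":0,"wz":0.12,"jaw":0},{"dx":0,"dy":0,"dz":0,"wx":0,"wy":0,"wz":0.16,"jaw":0},{"dx":0,"dy":0,"dz":0,"wx":0,"wy":0,"wz":0.2,"jaw":0},{"dx":0,"dy":0,"dz":0,"wx":0,"wy":0,"wz":0.24,"jaw":0},{"dx":0,"dy":0,"dz":0,"wx":0,"wy":0,"wz":0.28,"jaw":0},{"dx":0,"dy":0,"dz":0,"wx":0,"wy":0,"wz":0.32,"jaw":0}]'
python3 - <<'E'
from h import *
go(613,-22,27,-86.6)
import pan
E
```

```text
time: 11.37
tcp_pos: [0.6103, -0.0254, 0.1275]
tcp_rot: [-3.14, -0.002, -0.449]
force: [0.2, 1.0, 0.7]
width: -0.0
grasp_force: 0.0
time: 12.03
tcp_pos: [0.6093, -0.022, 0.126]
tcp_rot: [-3.141, -0.0, -1.447]
force: [-0.3, 1.3, 0.4]
width: -0.0001
grasp_force: 0.0
tcp [609.3 -22.  126. ] [-180.    -0.   -82.9] F [-0.3  1.3  0.4] t 12.03 d [ 0.005 -0.037  0.99 ] w [-0.    -0.     0.021]
top 0.76 37 (array([-116.8,   -1.5]), array([92. , 31.3]), 89.9) [[-132.2, -46.8], [-102.8, 41.6]]
side 0.63 36 (array([-90.3,   3.1]), array([84.8, 95.7]), 0.6) [[-132.0, -41.7], [-49.4, 49.8]]
```

```bash
python3 -m creep '[{"dx":0,"dy":-0.04,"dz":0.3,"wx":0,"wy":0,"wz":0.02,"jaw":0},{"dx":0,"dy":-0.04,"dz":0.6,"wx":0,"wy":0,"wz":0.02,"jaw":0},{"dx":0,"dy":-0.04,"dz":0.8,"wx":0,"wy":0,"wz":0.02,"jaw":0},{"dx":0,"dy":-0.04,"dz":0.92,"wx":0,"wy":0,"wz":0.02,"jaw":0},{"dx":0,"dy":-0.04,"dz":0.98,"wx":0,"wy":0,"wz":0.02,"jaw":0},{"dx":0,"dy":-0.04,"dz":0.98,"wx":0,"wy":0,"wz":0.02,"jaw":0}]' && python3 -m creep '[{"dx":-0.06,"dy":0,"dz":0,"wx":0,"wy":0,"wz":0,"jaw":0},{"dx":-0.12,"dy":0,"dz":0,"wx":0,"wy":0,"wz":0,"jaw":0},{"dx":-0.16,"dy":0,"dz":0,"wx":0,"wy":0,"wz":0,"jaw":0},{"dx":-0.19,"dy":0,"dz":0,"wx":0,"wy":0,"wz":0,"jaw":0},{"dx":-0.22,"dy":0,"dz":0,"wx":0,"wy":0,"wz":0,"jaw":0},{"dx":-0.24,"dy":0,"dz":0,"wx":0,"wy":0,"wz":0,"jaw":0}]' &&  python3 -m creep '[{"dx":-0.01,"dy":0,"dz":0,"wx":0,"wy":0,"wz":0,"jaw":0},{"dx":-0.02,"dy":0,"dz":0,"wx":0,"wy":0,"wz":0,"jaw":0}]' &&  python3 -m creep '[{"dx":-0.01,"dy":0,"dz":0,"wx":0,"wy":0,"wz":0,"jaw":0},{"dx":-0.02,"dy":0,"dz":0,"wx":0,"wy":0,"wz":0,"jaw":0}]'
python3 - <<'E'
from h import *
go(613,-22,27,-86.6)
import pan
E
```

```text
time: 12.73
tcp_pos: [0.6129, -0.0216, 0.0271]
tcp_rot: [3.14, -0.001, -1.502]
force: [0.3, -0.3, 0.7]
width: 0.0002
grasp_force: 0.0
time: 13.23
tcp_pos: [0.6119, 0.0027, 0.0286]
tcp_rot: [-3.141, -0.0, -1.503]
force: [-0.0, -1.8, 0.8]
width: -0.0002
grasp_force: 0.8
time: 13.4
tcp_pos: [0.6117, 0.0042, 0.0283]
tcp_rot: [-3.141, -0.001, -1.504]
force: [-0.1, -1.6, 0.7]
width: 0.0
grasp_force: 0.8
time: 13.57
tcp_pos: [0.6115, 0.0061, 0.0281]
tcp_rot: [3.142, -0.001, -1.504]
force: [0.9, -5.0, 1.6]
width: 0.0
grasp_force: 2.9
tcp [611.5   6.1  28.1] [180.   -0.  -86.2] F [ 0.9 -5.   1.6] t 13.57 d [0.281 0.004 0.011] w [ 0.    -0.     0.002]
top 0.67 37 (array([-122.5,   -0.3]), array([22.2, 80.3]), 2.7) [[-132.4, -40.2], [-110.6, 36.5]]
side 0.87 36 (array([-89.1,   6.5]), array([102.2,  86.8]), 89.2) [[-131.7, -40.7], [-47.4, 54.3]]
side 0.48 68 (array([-30.1,   7. ]), array([258.7,  32. ]), 90.0) [[-45.5, -77.9], [-14.9, 134.7]]
```

```bash
python3 -m creep '[{"dx":-0.01,"dy":0,"dz":0,"wx":0,"wy":0,"wz":0,"jaw":0},{"dx":-0.01,"dy":0,"dz":0,"wx":0,"wy":0,"wz":0,"jaw":0}]' && python3 -m creep '[{"dx":-0.01,"dy":0,"dz":0,"wx":0,"wy":0,"wz":0,"jaw":0},{"dx":-0.01,"dy":0,"dz":0,"wx":0,"wy":0,"wz":0,"jaw":0}]'
```

```text
time: 13.93
tcp_pos: [0.6115, 0.0062, 0.0281]
tcp_rot: [3.141, -0.002, -1.504]
force: [1.0, -6.9, 2.0]
width: 0.0
grasp_force: 3.4
time: 14.1
tcp_pos: [0.6114, 0.0062, 0.0281]
tcp_rot: [3.141, -0.003, -1.505]
force: [2.4, -10.2, 1.1]
width: -0.0002
grasp_force: 5.1
```

The panel is seated on the side batten: the tool has stopped and the force is rising. Back round to the end.

```bash
python3 -m creep '[{"dx":0.15,"dy":0,"dz":0,"wx":0,"wy":0,"wz":0,"jaw":0},{"dx":0.3,"dy":0,"dz":-0.1,"wx":0,"wy":0,"wz":0,"jaw":0},{"dx":0.3,"dy":0,"dz":-0.5,"wx":0,"wy":0,"wz":0,"jaw":0},{"dx":0.3,"dy":0.1,"dz":-0.9,"wx":0,"wy":0,"wz":0,"jaw":0},{"dx":0.1,"dy":0.4,"dz":-1,"wx":0,"wy":0,"wz":-0.04,"jaw":70},{"dx":-0.2,"dy":0.6,"dz":-1,"wx":0,"wy":0,"wz":-0.08,"jaw":70},{"dx":-0.5,"dy":0.72,"dz":-1,"wx":0,"wy":0,"wz":-0.12,"jaw":70},{"dx":-0.62,"dy":0.72,"dz":-1,"wx":0,"wy":0,"wz":-0.16,"jaw":70}]' && python3 -m creep '[{"dx":0,"dy":0,"dz":0,"wx":0,"wy":0,"wz":-0.04,"jaw":70},{"dx":0,"dy":0,"dz":0,"wx":0,"wy":0,"wz":-0.08,"jaw":70},{"dx":0,"dy":0,"dz":0,"wx":0,"wy":0,"wz":-0.12,"jaw":70},{"dx":0,"dy":0,"dz":0,"wx":0,"wy":0,"wz":-0.16,"jaw":70},{"dx":0,"dy":0,"dz":0,"wx":0,"wy":0,"wz":-0.2,"jaw":70},{"dx":0,"dy":0,"dz":0,"wx":0,"wy":0,"wz":-0.24,"jaw":70},{"dx":0,"dy":0,"dz":0,"wx":0,"wy":0,"wz":-0.28,"jaw":70},{"dx":0,"dy":0,"dz":0,"wx":0,"wy":0,"wz":-0.34,"jaw":70}]'
python3 - <<'E'
from h import *
go(535,64,26,3.4)
import pan
E
```

```text
time: 14.77
tcp_pos: [0.5335, 0.0684, 0.1286]
tcp_rot: [-3.139, 0.002, -0.996]
force: [1.4, 0.0, -0.3]
width: 0.0486
grasp_force: 0.0
time: 15.43
tcp_pos: [0.5351, 0.0661, 0.1276]
tcp_rot: [-3.141, 0.0, 0.003]
force: [0.1, -0.8, -0.2]
width: 0.0596
grasp_force: 0.0
tcp [535.1  66.1 127.6] [-179.9    0.     0.2] F [ 0.1 -0.8 -0.2] t 15.43 d [-0.     0.022  1.016] w [-0.     0.    -0.018]
top 0.55 36 (array([-67.9, -39.7]), array([56.5, 21.6]), 26.8) [[-95.7, -43.8], [-44.8, -18.7]]
side 0.82 36 (array([-89.6,   5.3]), array([100. ,  87.9]), 89.2) [[-133.0, -40.9], [-47.4, 54.4]]
```

```bash
python3 -m creep '[{"dx":0,"dy":0.02,"dz":0.3,"wx":0,"wy":0,"wz":-0.018,"jaw":70},{"dx":0,"dy":0.02,"dz":0.6,"wx":0,"wy":0,"wz":-0.018,"jaw":70},{"dx":0,"dy":0.02,"dz":0.85,"wx":0,"wy":0,"wz":-0.018,"jaw":70},{"dx":0,"dy":0.02,"dz":0.97,"wx":0,"wy":0,"wz":-0.018,"jaw":70},{"dx":0,"dy":0.02,"dz":1,"wx":0,"wy":0,"wz":-0.018,"jaw":70},{"dx":0,"dy":0.02,"dz":1,"wx":0,"wy":0,"wz":-0.018,"jaw":70}]' && python3 -m creep '[{"dx":0.08,"dy":0,"dz":0,"wx":0,"wy":0,"wz":0,"jaw":70},{"dx":0.14,"dy":0,"dz":0,"wx":0,"wy":0,"wz":0,"jaw":70},{"dx":0.18,"dy":0,"dz":0,"wx":0,"wy":0,"wz":0,"jaw":70},{"dx":0.21,"dy":0,"dz":0,"wx":0,"wy":0,"wz":0,"jaw":70},{"dx":0.24,"dy":0,"dz":0,"wx":0,"wy":0,"wz":0,"jaw":70},{"dx":0.27,"dy":0,"dz":0,"wx":0,"wy":0,"wz":0,"jaw":70},{"dx":0.29,"dy":0,"dz":0,"wx":0,"wy":0,"wz":0,"jaw":70}]' && python3 -m creep '[{"dx":0.01,"dy":0,"dz":0,"wx":0,"wy":0,"wz":0,"jaw":70},{"dx":0.02,"dy":0,"dz":0,"wx":0,"wy":0,"wz":0,"jaw":70}]' && python3 -m creep '[{"dx":0.01,"dy":0,"dz":0,"wx":0,"wy":0,"wz":0,"jaw":70},{"dx":0.02,"dy":0,"dz":0,"wx":0,"wy":0,"wz":0,"jaw":70}]'
python3 - <<'E'
from h import *
go(535,64,26,3.4)
import pan
E
```

```text
time: 16.13
tcp_pos: [0.5353, 0.0633, 0.0279]
tcp_rot: [3.141, 0.001, 0.052]
force: [-0.5, -0.8, 0.7]
width: 0.0594
grasp_force: 0.0
time: 16.72
tcp_pos: [0.5645, 0.0649, 0.028]
tcp_rot: [3.141, 0.0, 0.053]
force: [-1.5, 0.6, 0.3]
width: 0.0595
grasp_force: 0.8
time: 16.88
tcp_pos: [0.5663, 0.065, 0.0279]
tcp_rot: [3.141, 0.0, 0.053]
force: [-1.9, 0.8, 2.1]
width: 0.0594
grasp_force: 0.8
time: 17.05
tcp_pos: [0.5682, 0.0652, 0.0279]
tcp_rot: [3.141, 0.0, 0.053]
force: [-1.3, -0.4, 0.6]
width: 0.0597
grasp_force: 0.7
tcp [568.2  65.2  27.9] [180.   0.   3.] F [-1.3 -0.4  0.6] t 17.05 d [-0.332 -0.006  0.019] w [ 0.     0.    -0.002]
top 0.64 69 (array([-29.6,  -1.2]), array([ 36.4, 263.7]), 1.1) [[-45.8, -131.2], [-12.2, 128.2]]
```

```bash
python3 -m creep '[{"dx":0.01,"dy":0,"dz":0,"wx":0,"wy":0,"wz":0,"jaw":70},{"dx":0.015,"dy":0,"dz":0,"wx":0,"wy":0,"wz":0,"jaw":70}]' && python3 -m creep '[{"dx":0.01,"dy":0,"dz":0,"wx":0,"wy":0,"wz":0,"jaw":70},{"dx":0.01,"dy":0,"dz":0,"wx":0,"wy":0,"wz":0,"jaw":70}]' && python3 -m creep '[{"dx":0.01,"dy":0,"dz":0,"wx":0,"wy":0,"wz":0,"jaw":70},{"dx":0.01,"dy":0,"dz":0,"wx":0,"wy":0,"wz":0,"jaw":70}]'
```

```text
time: 17.42
tcp_pos: [0.5693, 0.0652, 0.0279]
tcp_rot: [3.141, 0.001, 0.053]
force: [-4.8, -0.6, 2.4]
width: 0.0601
grasp_force: 2.7
time: 17.58
tcp_pos: [0.5694, 0.065, 0.0279]
tcp_rot: [3.141, 0.004, 0.053]
force: [-8.6, -0.5, 5.4]
width: 0.0594
grasp_force: 4.4
time: 17.75
tcp_pos: [0.5695, 0.0649, 0.0278]
tcp_rot: [3.14, 0.006, 0.053]
force: [-13.0, -1.2, 8.7]
width: 0.0598
grasp_force: 6.7
```

The end is seated at 13 N, with the tool at board x = -130.5 as expected. Withdraw and inspect.

```bash
python3 -m creep '[{"dx":-0.1,"dy":0,"dz":0,"wx":0,"wy":0,"wz":0,"jaw":70},{"dx":-0.3,"dy":0,"dz":0,"wx":0,"wy":0,"wz":0,"jaw":70},{"dx":-0.5,"dy":0,"dz":-0.4,"wx":0,"wy":0,"wz":0,"jaw":70},{"dx":-0.8,"dy":0,"dz":-0.8,"wx":0,"wy":0,"wz":0,"jaw":70},{"dx":-1,"dy":0,"dz":-1,"wx":0,"wy":0,"wz":0,"jaw":70}]' && python3 -m creep '[{"dx":-0.3,"dy":-0.4,"dz":0,"wx":0,"wy":0,"wz":0,"jaw":70},{"dx":-0.6,"dy":-0.8,"dz":-0.1,"wx":0,"wy":0,"wz":0,"jaw":70},{"dx":-0.6,"dy":-1,"dz":-0.1,"wx":0,"wy":0,"wz":0,"jaw":70},{"dx":-0.6,"dy":-1,"dz":-0.1,"wx":0,"wy":0,"wz":0,"jaw":70}]'
python3 - <<'E'
from h import *
import pan
a=[snapshot(n)["image"] for n in("top","side")]
cv2.imwrite("pics/f7.png",np.hstack([cv2.resize(a[0][120:220,180:280],(400,400),interpolation=2),cv2.resize(a[1][150:250,160:260],(400,400),interpolation=2)])[:,:,::-1])
E
```

```text
time: 18.17
tcp_pos: [0.4716, 0.0597, 0.1298]
tcp_rot: [3.141, -0.001, 0.053]
force: [0.6, 1.4, 1.9]
width: 0.0598
grasp_force: 0.0
time: 18.5
tcp_pos: [0.4054, 0.1612, 0.1396]
tcp_rot: [-3.138, -0.003, 0.058]
force: [-0.2, 0.6, -0.5]
width: 0.0597
grasp_force: 0.0
top 0.69 16 (array([-129.1,   -1.3]), array([396.5, 615.8]), 0.0) [[-321.6, -302.7], [63.9, 300.2]]
top 0.59 37 (array([-82.9,   3.2]), array([71. , 93.8]), 0.4) [[-117.6, -42.3], [-48.6, 48.7]]
side 0.68 37 (array([-82.7,   5.2]), array([98.1, 73.6]), 89.2) [[-118.2, -40.1], [-47.5, 53.3]]
```

View pics/f7.png

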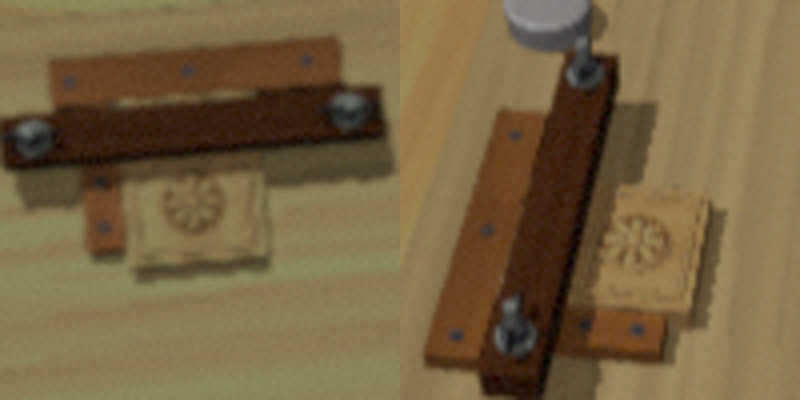

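The panel is under the bar, its end at board x ≈ -119, square to within 1°. In the top half (125,215) a hairline may remain at the side batten, so I'll nudge the side once more.

```bash
python3 -m creep '[{"dx":0.1,"dy":0.4,"dz":0,"wx":0,"wy":0,"wz":0.02,"jaw":0},{"dx":0.2,"dy":0.8,"dz":0,"wx":0,"wy":0,"wz":0.05,"jaw":0},{"dx":0.5,"dy":0.98,"dz":0,"wx":0,"wy":0,"wz":0.08,"jaw":0},{"dx":0.8,"dy":0.98,"dz":0,"wx":0,"wy":0,"wz":0.12,"jaw":0},{"dx":0.98,"dy":0.98,"dz":0,"wx":0,"wy":0,"wz":0.16,"jaw":0},{"dx":0.98,"dy":0.98,"dz":0,"wx":0,"wy":0,"wz":0.2,"jaw":0},{"dx":0.98,"dy":0.98,"dz":0,"wx":0,"wy":0,"wz":0.24,"jaw":0},{"dx":0.98,"dy":0.98,"dz":0,"wx":0,"wy":0,"wz":0.25,"jaw":0}]' && python3 -m creep '[{"dx":0,"dy":0,"dz":0,"wx":0,"wy":0,"wz":0.04,"jaw":0},{"dx":0,"dy":0,"dz":0,"wx":0,"wy":0,"wz":0.08,"jaw":0},{"dx":0,"dy":0,"dz":0,"wx":0,"wy":0,"wz":0.12,"jaw":0},{"dx":0,"dy":0,"dz":0,"wx":0,"wy":0,"wz":0.16,"jaw":0},{"dx":0,"dy":0,"dz":0,"wx":0,"wy":0,"wz":0.2,"jaw":0},{"dx":0,"dy":0,"dz":0,"wx":0,"wy":0,"wz":0.24,"jaw":0},{"dx":0,"dy":0,"dz":0,"wx":0,"wy":0,"wz":0.25,"jaw":0},{"dx":0,"dy":0,"dz":0,"wx":0,"wy":0,"wz":0.25,"jaw":0}]'
python3 -c "
from h import *
go(613,-22,28,-86.6)"
```

```text
time: 19.47
tcp_pos: [0.5102, 0.0624, 0.137]
tcp_rot: [3.14, 0.001, -0.742]
force: [-0.0, -0.0, -0.3]
width: 0.0
grasp_force: 0.0
time: 20.13
tcp_pos: [0.5099, 0.0628, 0.1375]
tcp_rot: [3.141, -0.001, -1.521]
force: [0.4, -0.3, -1.0]
width: 0.0003
grasp_force: 0.0
tcp [509.9  62.8 137.5] [180.   -0.  -87.2] F [ 0.4 -0.3 -1. ] t 20.13 d [ 0.898 -0.988  1.094] w [ 0.    -0.    -0.003]
```

```bash
python3 -m creep '[{"dx":0.4,"dy":0,"dz":0,"wx":0,"wy":0,"wz":0,"jaw":0},{"dx":0.8,"dy":-0.2,"dz":0,"wx":0,"wy":0,"wz":-0.003,"jaw":0},{"dx":0.9,"dy":-0.6,"dz":0,"wx":0,"wy":0,"wz":-0.003,"jaw":0},{"dx":0.9,"dy":-0.98,"dz":0,"wx":0,"wy":0,"wz":-0.003,"jaw":0},{"dx":0.9,"dy":-0.98,"dz":0.3,"wx":0,"wy":0,"wz":-0.003,"jaw":0},{"dx":0.9,"dy":-0.98,"dz":0.6,"wx":0,"wy":0,"wz":-0.003,"jaw":0},{"dx":0.9,"dy":-0.98,"dz":0.85,"wx":0,"wy":0,"wz":-0.003,"jaw":0},{"dx":0.9,"dy":-0.98,"dz":0.98,"wx":0,"wy":0,"wz":-0.003,"jaw":0}]' && python3 -m creep '[{"dx":0,"dy":0,"dz":0.07,"wx":0,"wy":0,"wz":0,"jaw":0},{"dx":0,"dy":0,"dz":0.11,"wx":0,"wy":0,"wz":0,"jaw":0},{"dx":0,"dy":0,"dz":0.11,"wx":0,"wy":0,"wz":0,"jaw":0}]' && python3 -m creep '[{"dx":-0.08,"dy":0,"dz":0,"wx":0,"wy":0,"wz":0,"jaw":0},{"dx":-0.16,"dy":0,"dz":0,"wx":0,"wy":0,"wz":0,"jaw":0},{"dx":-0.2,"dy":0,"dz":0,"wx":0,"wy":0,"wz":0,"jaw":0},{"dx":-0.23,"dy":0,"dz":0,"wx":0,"wy":0,"wz":0,"jaw":0},{"dx":-0.25,"dy":0,"dz":0,"wx":0,"wy":0,"wz":0,"jaw":0},{"dx":-0.25,"dy":0,"dz":0,"wx":0,"wy":0,"wz":0,"jaw":0}]' &&  python3 -m creep '[{"dx":-0.01,"dy":0,"dz":0,"wx":0,"wy":0,"wz":0,"jaw":0},{"dx":-0.02,"dy":0,"dz":0,"wx":0,"wy":0,"wz":0,"jaw":0}]'
```

```text
time: 20.8
tcp_pos: [0.6104, -0.022, 0.035]
tcp_rot: [3.135, -0.0, -1.509]
force: [-0.8, 0.4, 0.3]
width: 0.0002
grasp_force: 0.0
time: 21.05
tcp_pos: [0.6127, -0.0209, 0.0296]
tcp_rot: [-3.141, -0.0, -1.508]
force: [0.4, -0.0, 0.9]
width: -0.0001
grasp_force: 0.0
time: 21.55
tcp_pos: [0.6109, 0.005, 0.0293]
tcp_rot: [-3.141, 0.0, -1.508]
force: [0.2, -0.6, 0.6]
width: -0.0002
grasp_force: 0.0
time: 21.72
tcp_pos: [0.6106, 0.006, 0.0291]
tcp_rot: [3.141, -0.001, -1.509]
force: [-0.6, -1.8, 1.0]
width: -0.0003
grasp_force: 0.9
```

```bash
python3 -m creep '[{"dx":-0.01,"dy":0,"dz":0,"wx":0,"wy":0,"wz":0,"jaw":0},{"dx":-0.02,"dy":0,"dz":0,"wx":0,"wy":0,"wz":0,"jaw":0}]' && python3 -m creep '[{"dx":0.15,"dy":0,"dz":0,"wx":0,"wy":0,"wz":0,"jaw":0},{"dx":0.3,"dy":0,"dz":-0.1,"wx":0,"wy":0,"wz":0,"jaw":0},{"dx":0.3,"dy":0,"dz":-0.5,"wx":0,"wy":0,"wz":0,"jaw":0},{"dx":0.3,"dy":0.3,"dz":-0.9,"wx":0,"wy":0,"wz":0,"jaw":0},{"dx":0.3,"dy":0.7,"dz":-1,"wx":0,"wy":0,"wz":0,"jaw":0},{"dx":0.3,"dy":1,"dz":-1,"wx":0,"wy":0,"wz":0,"jaw":0},{"dx":0.3,"dy":1,"dz":-1,"wx":0,"wy":0,"wz":0,"jaw":0}]'
python3 - <<'E'
from h import *
import pan
E
```

```text
time: 21.88
tcp_pos: [0.6105, 0.0064, 0.0291]
tcp_rot: [3.141, -0.003, -1.509]
force: [1.3, -10.2, -0.3]
width: 0.0005
grasp_force: 5.3
time: 22.47
tcp_pos: [0.5091, -0.0283, 0.131]
tcp_rot: [-3.138, 0.002, -1.509]
force: [1.3, -0.1, -0.1]
width: -0.0001
grasp_force: 0.0
top 0.94 38 (array([-84.5,   3.9]), array([95.1, 71.5]), 88.0) [[-117.1, -42.3], [-49.6, 50.6]]
side 0.85 36 (array([-82.6,   6.8]), array([100.6,  74.2]), 89.9) [[-119.3, -40.9], [-46.9, 54.0]]
```

The panel is seated on both faces, confirmed by contact, and the arm is clear.

```bash
python3 -c "
from workcell import *
print(sign_off())"
```

```text
the job is handed in; nothing more can be done
None
```

I pushed the panel home under the clamp bar and handed the job in at about 22.5 s; the sign-off gave no verdict. On the last pushes the tool stopped and the force rose, to 13 N against the back stop and 10 N against the side batten. The final camera check agreed within about 2 mm, with the arm clear.

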